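Weigh the cream-machine gas cylinders and load the full one

TASK

One of the two gas cylinders is full and the other is empty: stand one of them gently on the empty pan of the balance, let go and see whether it outweighs the iron weight (the full one does, the empty one does not). Then put the full cylinder into the bore of the gas well and press it down until its stiff sliding seat plate is fully home, and stand the empty one upright in the brown returns crate. Never press on the balance or the well with more than 20 N, do not knock a cylinder over, and leave the scraper, bowl and jar alone.

Things in the scene. Friction and masses are not known exactly. Their poses are not given: they have to be found in the camera images.
- cyl_p: A squat steel gas cylinder, standing upright: grey body 46 mm in diameter up to 78 mm high, shoulder narrowing to a 24 mm brass neck, 102 mm high in all. Bottom edge chamfered 4 mm. Origin: centre of its underside, z up along its axis. One of cyl_p and cyl_q is full (about 0.40 to 0.50 kg), the other empty (about 0.17 to 0.23 kg); they look alike, either may be either.
- cyl_q: A squat steel gas cylinder, standing upright: grey body 46 mm in diameter up to 78 mm high, shoulder narrowing to a 24 mm brass neck, 102 mm high in all. Bottom edge chamfered 4 mm. Origin: centre of its underside, z up along its axis. One of cyl_p and cyl_q is full (about 0.40 to 0.50 kg), the other empty (about 0.17 to 0.23 kg); they look alike, either may be either.
- scale: Counter balance, fixed to the table. White base 85 x 200 x 22 mm (long along its y) with two upright cheeks and a white dial plate in the middle, top of the dial 165 mm up. A dark beam along its y carries at 110 mm either side of the middle a round brass pan that always stays level: the empty pan at its -y end, and at its +y end a pan with a dark iron weight of 0.31 kg more than the empty pan. Origin: middle of the base on the table; yaw turns it.
- beam (a joint): Tilt of the balance beam in rad: 0 with the empty pan fully up (as when unloaded or with the empty cylinder on it), 0.1 level, 0.2 with that pan fully down (full cylinder on it). Damped: it takes about 1 s to go over. 0.2 rad lowers the pan by 22 mm, against about 3 N.
- pan (a point): Centre of the top face of the empty pan (flat, 100 mm in diameter, free room above). Moves with the pan; 109 mm above the table when fully up.
- well: Gas well of the cream machine, fixed to the table: an aluminium block 96 x 96 x 62 mm with one upright round bore of 49 mm diameter in its middle, mouth chamfered 3 mm. Origin: centre of its underside.
- rim (a point): Centre of the bore's mouth at the top face of the well, 62 mm above the table. Inside the bore is the seat plate, 42 mm in diameter, on which the cylinder stands; how deep it sits differs each time and must be felt: before pressing its top is 14 to 31 mm below the rim.
- seat (a joint): Travel (m, noisy) of the rubber seat plate in the bore: 0 up (starts 0 to 0.001), 0.008 fully home, down. It slides under about 10 N in all (the full cylinder's weight alone does not move it) and stays where left. Under it a springy buffer of 4 N per mm: pressing, it gives 2.5 mm, the plate slides 8 mm at 10 N, then the force climbs again, so 14 to 16 N means home. Let go, the buffer springs back.
- crate: Brown plastic returns crate, fixed, open on top, 170 x 170 x 45 mm outside, walls and floor 6 mm. Origin: centre of its underside.
- scraper: Dough scraper lying flat, steel blade 110 x 75 mm with a wooden grip; bystander. Origin: under the middle of the blade.
- bowl: White ceramic bowl, 100 mm in diameter, 45 mm high; bystander. Origin: centre of its underside.
- jar: Amber glass jar, 60 mm in diameter, 85 mm high; bystander. Origin: centre of its underside.
Mind the look-alikes: they are no part of the job. What is shaped like the cyl_q but blue or red is not meant.

How it is judged:
By the outcome, as a careful person would: the job done as asked, in the order asked, and still so for the second after the job is handed in, with the robot touching nothing.
It also fails if it takes over 72 s, if anything falls off the work surface, if the arm or the gripper's body presses on something with over 40 N, if the wrist force passes 120 N, or if a joint passes its speed limit or range.

ROBOT

A 6-joint arm with a two-finger parallel gripper is mounted at the origin on the work surface. World frame = base frame: x ahead of the robot, y to its left, z up, the work surface at z = 0. Lengths are in m, angles in rad, forces in N, time in s.
With the tool pointing down it reaches from about 0.3 to 0.875 m from the base axis. Payload 6.4 kg.
Tool frame: the origin (TCP) lies where the fingers leave the gripper's body, on its centre line; the fingertips stand 73 mm ahead of it and the grasp point (between the pads) lies 54 mm ahead of it (ctrl.pinch_z is the distance from the TCP to the grasp point, in m); z points along the fingers, y is the direction in which the jaws open and shut (so a half turn about z gives the same grasp; the last joint's range is limited). The gripper opens to 85 mm and grips with 20 to 120 N. Pads are 22 mm wide; open, the fingers measure 114 mm over their backs; the gripper's body (76 mm by 85 mm) begins 54 mm behind the grasp point. The pads swing forward as they close: fully open they stand 13 mm farther back than shut.
Start: joints at [-0.206, 0.181, 1.607, -0, 1.354, -0.206], TCP at [0.575, 0, 0.304] pointing down, gripper open.
Joint ranges: [-2.99, 2.99], [-0.89, 2.07], [0.3, 2.58], [-1.14, 4.28], [0, 2.63], [-3.12, 3.12]. Speed limits (rad/s): [2.57, 2.57, 3.01, 3.14, 3.14, 3.14].

INTERFACE

Orientations are given as a unit quaternion [w, x, y, z].
In Python, from bench import ctrl, camera, camera_model gives the robot as it stands.
- The arm moves only by the tool arm_command, never from a script. Its argument "series" is a list of rows, each a list of 7 numbers: the shift along the tool's x, y, z in m, then the turn, a rotation vector about the tool's x, y, z in degrees, then the finger opening in m, from 0 to 0.0854. In form: [[tx, ty, tz, rx, ry, rz, gripper], ...]. A call has exactly 5 rows; each row is the pose to reach, as a shift and turn from the pose commanded when the call began, along the tool's axes at that moment; what a row does not reach only later rows make up. A row lasts 1/10 s, in which the tool goes at most 50 mm and 8.59 degrees, less where a joint would pass 70% of its speed; a pose out of reach is approached as far as the arm can. A call with a gripper value outside its range is refused whole. The fingers move at their own pace and stop on an object; the grip force is fixed at half the most. Time passes only in rows, so rows that repeat a pose let the fingers close, or fill a call up. It gives the time, the measured TCP pose, the force and the opening at its end, in the units of the state.
- ctrl.get_obs(): the state, without advancing time (a new reading comes with each control period).
- camera(name): name is "scene" or "side" or "wrist"; returns (picture, depth): 400x640x3 uint8, red, green, blue; 400x640 float32, m along the optical axis (not along the pixel's ray), 0 where there is no reading.
- camera_model(name): a dict with "K" (3x3 intrinsics, pixels), "position" and "attitude" of the camera in the world. Camera axes: x right, y down, z forward; pixel columns grow to the right and rows downward; lengths in m; the calibration is good to about 2 mm. A picture is of the moment at which its call begins: read the wrist's pose just before it. camera_model takes no time and is no camera call; for the wrist camera it gives the pose at the moment of the call.
- ctrl.hand_in(): hands the job in, once; it reports no verdict.
The state is a dict: "time_s": time; "q": joint angles; "dq": joint speeds; "joint_efforts": joint torques, N m; "eef_pos": TCP position; "eef_rot": TCP orientation; "wrist_force": force on the tool from outside, world axes, zero at the start; "torque": the same for the moment, N m; "opening": opening from 0.0 (shut) to 1.0 (fully open).
Only numpy, scipy, OpenCV 4.12 (cv2) and the standard library are available. Lean on these libraries where they do the work, as an engineer would, in place of code of your own. Each camera call takes 0.05 s, during which the arm holds its last target. There are 200 camera calls.

## Working session

There is one attempt and no reset: what is moved stays moved. The work goes in short steps, Python scripts to look and compute and a tool call to move; the robot and the scene stay as the last step left them, time stands still between calls to the robot, and variables do not carry over. Pictures are saved under pics/ and viewed, about 8 in all and at most 12, crops included, and the job is handed in when it is done.

Besides the shell and the picture viewer there is one more tool, called after "Emit:" in YAML: its name, and indented under it one key for each argument. arm_command: Moves the arm, as the interface text tells. Its arguments: {"type":"object","properties":{"series":{"type":"array","items":{"type":"array","items":{"type":"number"}}}},"required":["series"]}

```bash
mkdir -p pics; ls
python3 - <<'E'
from bench import ctrl,camera,camera_model
import cv2,numpy as np
for n in("scene","side"):
    p,d=camera(n); m=camera_model(n); np.savez(f"pics/{n}.npz",p=p,d=d,K=m["K"],t=m["position"],a=m["attitude"])
    cv2.imwrite(f"pics/{n}0.png",p[:,:,::-1]); print(n,m)
o=ctrl.get_obs(); print(o["time_s"],o["eef_pos"],o["eef_rot"],o["opening"],o["wrist_force"],[k for k in dir(ctrl) if k[0]!='_'],o.keys())
E
```

```text
pics
scene {'K': array([[363.35197856,   0.        , 316.88762335],
       [  0.        , 363.35197856, 200.86324697],
       [  0.        ,   0.        ,   1.        ]]), 'position': array([ 1.25872445, -0.02704556,  0.65952431]), 'attitude': array([-0.32258146,  0.62858242,  0.63490264, -0.31260836])}
side {'K': array([[388.4028842 ,   0.        , 325.55784625],
       [  0.        , 388.4028842 , 194.76002736],
       [  0.        ,   0.        ,   1.        ]]), 'position': array([ 0.24531374, -0.68501277,  0.60768032]), 'attitude': array([-0.44527066,  0.86984477, -0.19411683,  0.08615552])}
0.1 [5.74604464e-01 1.17003111e-04 3.03072660e-01] [-6.69258322e-04  7.07098992e-01  7.07114119e-01 -4.35654267e-04] 0.9950640001466795 [ 0.42802355 -0.48677477  0.2305666 ] ['MotionError', 'get_obs', 'hand_in', 'pinch_z'] dict_keys(['time_s', 'q', 'dq', 'joint_efforts', 'eef_pos', 'eef_rot', 'wrist_force', 'torque', 'opening'])
```

View pics/scene0.png

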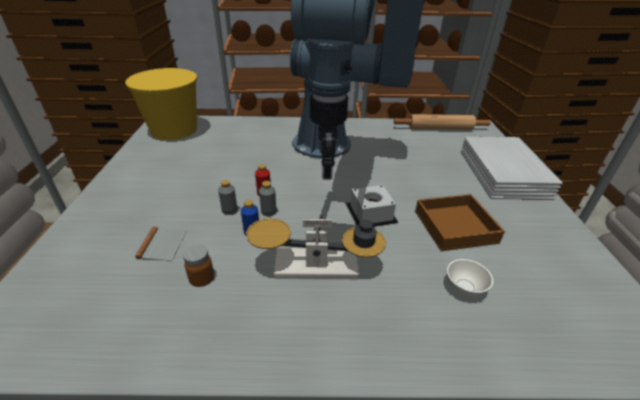

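View pics/side0.png

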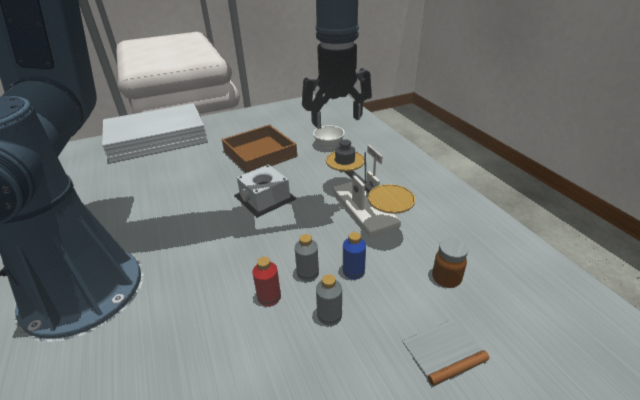

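Scene view: the grey cylinders are at (228,197) and (267,197), which fit. The look-alikes are red (262,180) and blue (250,216). The pan is at (269,233), the well at (375,205), the crate at (458,221). In the side view the greys are at (307,257) and (329,299).

```bash
cat > h.py <<'E'
import numpy as np,cv2
from scipy.spatial.transform import Rotation as R
def cloud(d,K,t,a):
    v,u=np.mgrid[:d.shape[0],:d.shape[1]]
    c=np.stack([(u-K[0,2])*d/K[0,0],(v-K[1,2])*d/K[1,1],d],-1)
    W=c@R.from_quat(np.roll(a,-1)).as_matrix().T+t
    W[d<=0]=np.nan
    return W
def circ(P):
    A=np.c_[2*P[:,:2],np.ones(len(P))]; s=np.linalg.lstsq(A,(P[:,:2]**2).sum(1),rcond=None)[0]
    return s[:2],np.sqrt(s[2]+s[0]**2+s[1]**2)
E
python3 - <<'E'
from h import *
boxes={"scene":dict(g1=(212,175,242,218),g2=(258,178,278,218),pan=(240,215,298,250),well=(340,180,400,226),crate=(410,190,505,250)),
"side":dict(g1=(312,270,346,325),g2=(292,232,322,282),pan=(362,180,418,216),well=(232,162,300,215),crate=(218,122,300,170))}
zs=dict(g1=(.09,.12),g2=(.09,.12),pan=(.1,.125),well=(.055,.07),crate=(.038,.053))
for n in boxes:
    f=np.load(f"pics/{n}.npz"); W=cloud(f["d"],f["K"],f["t"],f["a"])
    hsv=cv2.cvtColor(f["p"],cv2.COLOR_RGB2HSV)
    for k,(a,b,c,e) in boxes[n].items():
        P=W[b:e,a:c].reshape(-1,3); lo,hi=zs[k]; S=P[(P[:,2]>lo)&(P[:,2]<hi)]
        r=cv2.minAreaRect(S[:,:2].astype(np.float32)*1000)
        print(n,k,len(S),"med",np.median(S,0).round(4),"rect",np.round(r[0],1),np.round(r[1],1),round(r[2],1),"circ",circ(S))
        if k[0]=='g':
            B=P[(P[:,2]>.02)&(P[:,2]<.07)]; print("   body",len(B),circ(B))
E
```

```text
scene g1 66 med [ 0.4305 -0.2723  0.1004] rect [ 426.  -272.1] [21.5 27.2] 84.6 circ (array([ 0.4267344 , -0.27314315]), np.float64(0.009445967859672439))
   body 248 (array([ 0.47707269, -0.2561741 ]), np.float64(0.041486891242395796))
scene g2 63 med [ 0.4328 -0.1593  0.1004] rect [ 430.5 -159.1] [22.4 19.9] 89.1 circ (array([ 0.42990522, -0.15956929]), np.float64(0.008891691891720217))
   body 300 (array([ 0.40434792, -0.17499033]), np.float64(0.04856239099707955))
scene pan 1078 med [ 0.6421 -0.1303  0.109 ] rect [ 640.2 -129.9] [98.6 98.4] 10.0 circ (array([ 0.64066658, -0.13021388]), np.float64(0.0362881130625083))
scene well 652 med [0.433  0.1374 0.0622] rect [427.2 139. ] [100.7  98.3] 14.1 circ (array([0.43078621, 0.1377052 ]), np.float64(0.04433337722704622))
scene crate 697 med [0.5035 0.3706 0.0442] rect [482.5 368. ] [173.1 173.6] 10.5 circ (array([0.48461372, 0.36714392]), np.float64(0.09457455723622694))
side g1 187 med [ 0.424  -0.2759  0.1019] rect [ 425.2 -272.6] [24.9 22.9] 21.0 circ (array([ 0.42516729, -0.27334115]), np.float64(0.009271636671598697))
   body 476 (array([ 0.44016794, -0.23786304]), np.float64(0.05639487940850032))
side g2 137 med [ 0.4277 -0.1632  0.1016] rect [ 428.8 -159. ] [25.5 22.1] 87.3 circ (array([ 0.42843453, -0.15959196]), np.float64(0.009229231092452973))
   body 399 (array([ 0.42901769, -0.15790384]), np.float64(0.022279410437524207))
side pan 1090 med [ 0.6393 -0.1315  0.1094] rect [ 640.  -128.1] [99.9 98. ] 56.0 circ (array([ 0.63992274, -0.12954205]), np.float64(0.03645956129915989))
side well 776 med [0.4269 0.1333 0.0622] rect [428.8 140.8] [ 97.7 101.9] 14.1 circ (array([0.42783621, 0.13671402]), np.float64(0.044309775841396705))
side crate 481 med [0.4768 0.3528 0.0435] rect [483.9 369.9] [172.9 174.7] 10.5 circ (array([0.48335409, 0.36727985]), np.float64(0.09426505785952796))
```

Run:
```python
import cv2
p=cv2.imread("pics/scene0.png");s=cv2.imread("pics/side0.png")
a=cv2.resize(p[160:290,180:400],None,fx=3.6,fy=3.6,interpolation=cv2.INTER_CUBIC)
cv2.imwrite("pics/crop.png",a)
```

```text
(no output)
```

View pics/crop.png

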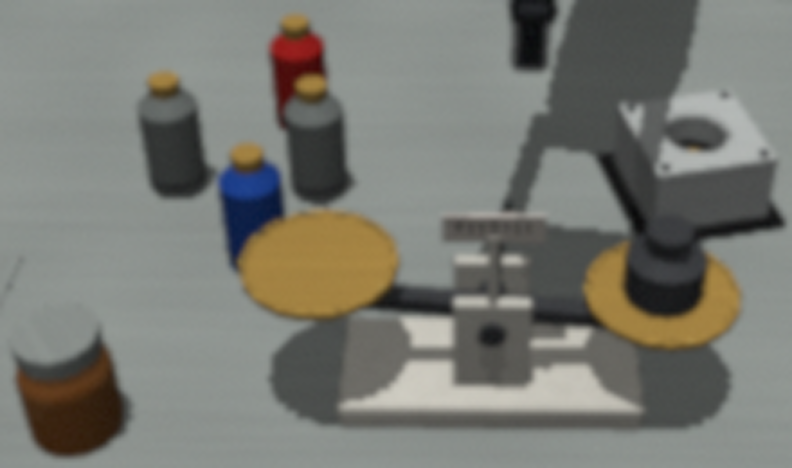

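The crop confirms it: the two grey cylinders with brass necks are the targets, and red and blue are the look-alikes. Next I check the neighbours so I can choose the jaw direction.

Run:
```python
from h import *
f=np.load("pics/side.npz"); W=cloud(f["d"],f["K"],f["t"],f["a"])
for k,(a,b,c,e) in dict(red=(252,255,282,305),blue=(340,230,368,280),jar=(432,236,470,288)).items():
    P=W[b:e,a:c].reshape(-1,3); S=P[(P[:,2]>(.08 if k=='jar' else .09))]
    print(k,np.round(cv2.minAreaRect(S[:,:2].astype(np.float32)*1000)[0],1),S[:,2].max())
W=cloud(*[np.load("pics/scene.npz")[k] for k in("d","K","t","a")])
P=W[200:290,260:400].reshape(-1,3)
S=P[(P[:,2]>.13)]; print("dial",S.min(0),S.max(0))
```

```text
red [ 338.1 -182.6] 0.1046540879792971
blue [ 516.1 -194.8] 0.10460663851170782
jar [ 680.2 -289.8] 0.08798301529454822
dial [ 0.62393908 -0.05166027  0.13046979] [0.6633342  0.1032346  0.16640129]
```

Emit:
arm_command:
  series:
    - [-0.03, -0.03, 0.015, 0, 0, 0, 0.075]
    - [-0.06, -0.058, 0.03, 0, 0, 0, 0.075]
    - [-0.09, -0.087, 0.045, 0, 0, 0, 0.075]
    - [-0.12, -0.116, 0.06, 0, 0, 0, 0.075]
    - [-0.14, -0.132, 0.074, 0, 0, 0, 0.075]

```text
time_s: 0.6
eef_pos: [0.4408, -0.141, 0.2288]
eef_rot: [-0.001, 0.707, 0.707, -0.0]
wrist_force: [-0.1, -0.3, 0.1]
opening: 0.877
```

Emit:
arm_command:
  series:
    - [-0.01, -0.007, 0.004, 0, 0, 0, 0.075]
    - [-0.017, -0.012, 0.01, 0, 0, 0, 0.075]
    - [-0.019, -0.014, 0.01, 0, 0, 0, 0.075]
    - [-0.019, -0.014, 0.01, 0, 0, 0, 0.075]
    - [-0.019, -0.014, 0.01, 0, 0, 0, 0.075]

```text
time_s: 1.1
eef_pos: [0.4298, -0.1586, 0.2204]
eef_rot: [0.0, 0.707, 0.707, 0.0]
wrist_force: [0.3, -0.6, 0.3]
opening: 0.877
```

Run:
```python
from bench import *
from h import *
o=ctrl.get_obs(); print(o["time_s"],o["eef_pos"],o["eef_rot"],o["wrist_force"],o["opening"])
m=camera_model("wrist"); p,d=camera("wrist"); W=cloud(d,m["K"],m["position"],m["attitude"])
cv2.imwrite("pics/w1.png",p[:,:,::-1]); np.savez("pics/w1.npz",p=p,d=d,W=W)
S=W[(W[...,2]>.095)&(W[...,2]<.11)]
M=((W[...,2]>.095)&(W[...,2]<.11)).astype(np.uint8)
n,l,st,c=cv2.connectedComponentsWithStats(M)
for i in range(1,n):
    if st[i,4]>60: Q=W[l==i]; print(st[i],Q.mean(0),cv2.minEnclosingCircle(Q[:,:2].astype(np.float32)))
```

```text
1.1 [ 0.42977796 -0.15858881  0.22040679] [4.00565828e-04 7.06759790e-01 7.07453461e-01 2.00780998e-04] [ 0.28923052 -0.5633507   0.32294537] 0.8772291101518672
[621   0  19  44 568] [ 0.6178017  -0.03318161  0.09723392] ((0.6184327602386475, -0.03201053664088249), 0.012082217261195183)
[561 109  66 127 421] [ 0.59747719 -0.11832721  0.10866197] ((0.6146097779273987, -0.12556849420070648), 0.04279882088303566)
[304 199  34  35 883] [ 0.42864394 -0.1560613   0.10317351] ((0.42862945795059204, -0.1572604775428772), 0.012025739997625351)
[181 231  36  33 894] [ 0.33863506 -0.17992853  0.102784  ] ((0.33735889196395874, -0.18139876425266266), 0.0122806616127491)
[422 245  33  31 529] [ 0.51804667 -0.18886556  0.10268925] ((0.5167782306671143, -0.19230255484580994), 0.01198520790785551)
[309 329  19   6  68] [ 0.42655898 -0.2606271   0.09745086] ((0.4262845814228058, -0.2629147171974182), 0.007724014110863209)
```

View pics/w1.png

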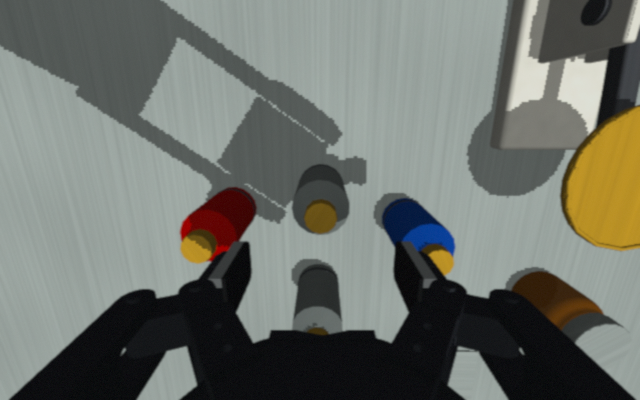

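Wrist view: the grey cylinder is centred at (320,215), between red (200,248) and blue (440,260). I'll descend over it.

Emit:
arm_command:
  series:
    - [0, -0.001, 0.02, 0, 0, 0, 0.075]
    - [0, -0.001, 0.045, 0, 0, 0, 0.075]
    - [0, -0.001, 0.07, 0, 0, 0, 0.075]
    - [0, -0.001, 0.09, 0, 0, 0, 0.075]
    - [0, -0.001, 0.102, 0, 0, 0, 0.075]

```text
time_s: 1.65
eef_pos: [0.4279, -0.1581, 0.1166]
eef_rot: [-0.001, 0.707, 0.707, -0.0]
wrist_force: [0.2, -0.2, 0.7]
opening: 0.876
```

Emit:
arm_command:
  series:
    - [0, 0, 0, 0, 0, 0, 0.055]
    - [0, 0, 0, 0, 0, 0, 0.045]
    - [0, 0, 0, 0, 0, 0, 0.035]
    - [0, 0, 0, 0, 0, 0, 0.03]
    - [0, 0, 0, 0, 0, 0, 0.03]

```text
time_s: 2.15
eef_pos: [0.4286, -0.1594, 0.1189]
eef_rot: [0.001, 0.707, 0.707, 0.0]
wrist_force: [0.5, 0.0, 3.9]
opening: 0.517
```

Emit:
arm_command:
  series:
    - [0, 0, 0, 0, 0, 0, 0.03]
    - [0, 0, -0.004, 0, 0, 0, 0.03]
    - [0, 0, -0.015, 0, 0, 0, 0.03]
    - [0, 0, -0.03, 0, 0, 0, 0.03]
    - [0, 0, -0.045, 0, 0, 0, 0.03]

```text
time_s: 2.65
eef_pos: [0.4277, -0.1588, 0.1636]
eef_rot: [-0.0, 0.707, 0.707, -0.0]
wrist_force: [0.5, -0.5, -2.6]
opening: 0.52
```

Emit:
arm_command:
  series:
    - [0, 0, -0.02, 0, 0, 0, 0.03]
    - [0, 0, -0.045, 0, 0, 0, 0.03]
    - [0, 0, -0.075, 0, 0, 0, 0.03]
    - [0, 0, -0.098, 0, 0, 0, 0.03]
    - [0, 0, -0.107, 0, 0, 0, 0.03]

```text
time_s: 3.15
eef_pos: [0.4287, -0.1594, 0.2728]
eef_rot: [0.002, 0.707, 0.707, 0.0]
wrist_force: [0.4, -0.3, -2.7]
opening: 0.519
```

```bash
python3 -c "
from bench import *
o=ctrl.get_obs();print(o['time_s'],o['eef_pos'],o['wrist_force'],o['torque'])"
```

```text
3.15 [ 0.42868861 -0.1594435   0.27276177] [ 0.37596916 -0.32102765 -2.74263631] [-0.05705241 -0.00747998  0.03914151]
```

Emit:
arm_command:
  series:
    - [0.004, 0.02, 0, 0, 0, 0, 0.03]
    - [0.01, 0.055, 0, 0, 0, 0, 0.03]
    - [0.015, 0.09, 0, 0, 0, 0, 0.03]
    - [0.02, 0.125, 0, 0, 0, 0, 0.03]
    - [0.024, 0.16, 0, 0, 0, 0, 0.03]

```text
time_s: 3.65
eef_pos: [0.5888, -0.1343, 0.2688]
eef_rot: [-0.001, 0.707, 0.707, -0.0]
wrist_force: [-0.1, -0.7, -1.1]
opening: 0.522
```

Emit:
arm_command:
  series:
    - [0.003, 0.025, 0, 0, 0, 0, 0.03]
    - [0.005, 0.042, 0, 0, 0, 0, 0.03]
    - [0.0055, 0.05, 0, 0, 0, 0, 0.03]
    - [0.0055, 0.052, 0.01, 0, 0, 0, 0.03]
    - [0.0055, 0.052, 0.02, 0, 0, 0, 0.03]

```text
time_s: 4.15
eef_pos: [0.6394, -0.1295, 0.2487]
eef_rot: [-0.0, 0.707, 0.707, -0.0]
wrist_force: [0.1, -0.0, -2.1]
opening: 0.517
```

Run:
```python
from bench import *
from h import *
o=ctrl.get_obs(); print(o["time_s"],o["eef_pos"],o["eef_rot"],o["wrist_force"],o["opening"])
p,d=camera("side"); cv2.imwrite("pics/s1.png",cv2.resize(p[90:260,280:480,::-1],None,fx=3,fy=3,interpolation=2))
```

```text
4.15 [ 0.63938782 -0.1295311   0.24866345] [-4.37112897e-04  7.07147323e-01  7.07066042e-01 -2.90516476e-04] [ 5.35150498e-02 -2.11213390e-03 -2.13465079e+00] 0.5165331078896356
```

View pics/s1.png

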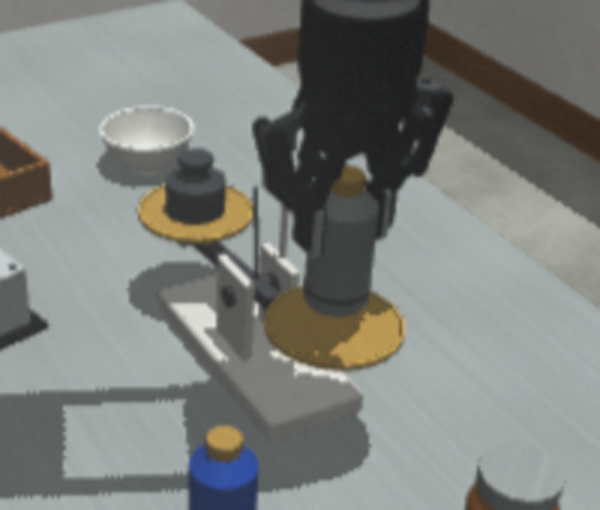

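The cylinder hangs upright just above the pan, at crop position (340,300). I lower it the last 23 mm slowly.

Emit:
arm_command:
  series:
    - [0, 0, 0.008, 0, 0, 0, 0.03]
    - [0, 0, 0.014, 0, 0, 0, 0.03]
    - [0, 0, 0.018, 0, 0, 0, 0.03]
    - [0, 0, 0.021, 0, 0, 0, 0.03]
    - [0, 0, 0.022, 0, 0, 0, 0.03]

```text
time_s: 4.7
eef_pos: [0.6399, -0.1295, 0.2279]
eef_rot: [-0.0, 0.707, 0.707, -0.0]
wrist_force: [-1.7, 0.4, 1.2]
opening: 0.522
```

Emit:
arm_command:
  series:
    - [0, 0, 0.0005, 0, 0, 0, 0.03]
    - [0, 0, 0.001, 0, 0, 0, 0.03]
    - [0, 0, 0.0015, 0, 0, 0, 0.03]
    - [0, 0, 0.002, 0, 0, 0, 0.03]
    - [0, 0, 0.002, 0, 0, 0, 0.03]

```text
time_s: 5.2
eef_pos: [0.6401, -0.1297, 0.2261]
eef_rot: [0.0, 0.707, 0.707, 0.0]
wrist_force: [-2.0, -0.0, -0.5]
opening: 0.525
```

Emit:
arm_command:
  series:
    - [0, 0, 0, 0, 0, 0, 0.046]
    - [0, 0, 0, 0, 0, 0, 0.048]
    - [0, 0, 0, 0, 0, 0, 0.052]
    - [0, 0, 0, 0, 0, 0, 0.06]
    - [0, 0, 0, 0, 0, 0, 0.07]

```text
time_s: 5.7
eef_pos: [0.6401, -0.1295, 0.2259]
eef_rot: [0.0, 0.707, 0.707, 0.0]
wrist_force: [0.3, 0.1, 0.0]
opening: 0.816
```

Emit:
arm_command:
  series:
    - [0, 0, 0, 0, 0, 0, 0.075]
    - [0, 0, 0, 0, 0, 0, 0.075]
    - [0, 0, 0, 0, 0, 0, 0.075]
    - [0, 0, 0, 0, 0, 0, 0.075]
    - [0, 0, 0, 0, 0, 0, 0.075]

```text
time_s: 6.2
eef_pos: [0.64, -0.1295, 0.2259]
eef_rot: [0.0, 0.707, 0.707, 0.0]
wrist_force: [-0.1, 0.3, 0.0]
opening: 0.877
```

Emit:
arm_command:
  series:
    - [0, 0, -0.002, 0, 0, 0, 0.075]
    - [0, 0, -0.01, 0, 0, 0, 0.075]
    - [0, 0, -0.01, 0, 0, 0, 0.075]
    - [0, 0, -0.01, 0, 0, 0, 0.075]
    - [0, 0, -0.01, 0, 0, 0, 0.075]

```text
time_s: 6.7
eef_pos: [0.64, -0.1295, 0.2359]
eef_rot: [0.0, 0.707, 0.707, 0.0]
wrist_force: [-0.5, 0.7, -0.1]
opening: 0.878
```

Run:
```python
from bench import *
from h import *
o=ctrl.get_obs(); print(o["time_s"],o["eef_pos"],o["wrist_force"],o["opening"])
p,d=camera("side"); m=camera_model("side"); W=cloud(d,m["K"],m["position"],m["attitude"])
for n,(a,b,c,e) in dict(pan=(362,180,418,216)).items():
    P=W[b:e,a:c].reshape(-1,3); P=P[(P[:,2]>.075)&(P[:,2]<.125)]; print(n,len(P),np.percentile(P[:,2],[10,50,90]))
cv2.imwrite("pics/s2.png",cv2.resize(p[90:260,280:480,::-1],None,fx=3,fy=3,interpolation=2))
```

```text
6.7 [ 0.63999057 -0.12945171  0.23593867] [-0.50049724  0.73677754 -0.08787775] 0.877982787916008
pan 972 [0.08338916 0.10929809 0.1124313 ]
```

View pics/s2.png

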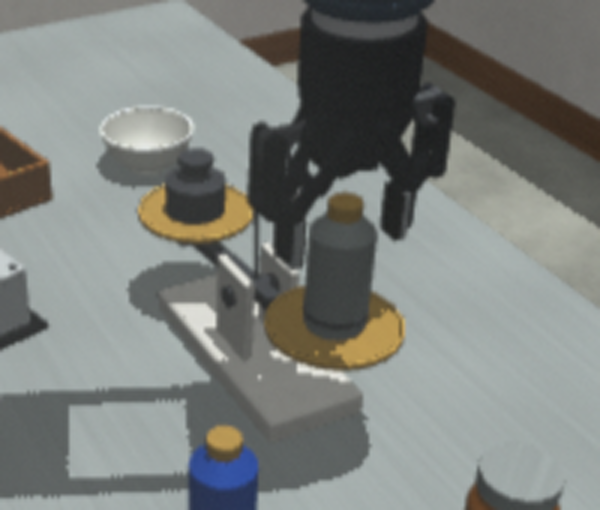

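The pan with the released cylinder stays up at 0.109 m, in the same place as before. So the first cylinder (at y=-0.159) is empty and the other is full. Following the order asked, I fetch the full one first.

Emit:
arm_command:
  series:
    - [0, 0, -0.02, 0, 0, 0, 0.075]
    - [0, 0, -0.05, 0, 0, 0, 0.075]
    - [0, -0.01, -0.08, 0, 0, 0, 0.075]
    - [-0.02, -0.04, -0.09, 0, 0, 0, 0.075]
    - [-0.045, -0.08, -0.09, 0, 0, 0, 0.075]

```text
time_s: 7.25
eef_pos: [0.5608, -0.1745, 0.3284]
eef_rot: [0.002, 0.706, 0.708, 0.001]
wrist_force: [0.1, -1.6, 0.2]
opening: 0.88
```

Emit:
arm_command:
  series:
    - [-0.025, -0.035, 0.01, 0, 0, 0, 0.075]
    - [-0.05, -0.07, 0.03, 0, 0, 0, 0.075]
    - [-0.075, -0.105, 0.06, 0, 0, 0, 0.075]
    - [-0.092, -0.128, 0.09, 0, 0, 0, 0.075]
    - [-0.098, -0.134, 0.106, 0, 0, 0, 0.075]

```text
time_s: 7.75
eef_pos: [0.4228, -0.273, 0.2173]
eef_rot: [-0.002, 0.708, 0.706, -0.0]
wrist_force: [0.4, 0.3, 0.3]
opening: 0.876
```

Emit:
arm_command:
  series:
    - [0, 0, 0, 0, 0, 0, 0.075]
    - [0, 0, 0, 0, 0, 0, 0.075]
    - [0, 0, 0, 0, 0, 0, 0.075]
    - [0, 0, 0, 0, 0, 0, 0.075]
    - [0, 0, 0, 0, 0, 0, 0.075]

```text
time_s: 8.25
eef_pos: [0.4268, -0.2723, 0.2208]
eef_rot: [0.001, 0.707, 0.708, 0.0]
wrist_force: [-0.4, -0.5, -0.0]
opening: 0.877
```

Run:
```python
from bench import *
from h import *
o=ctrl.get_obs(); print(o["time_s"],o["eef_pos"],o["eef_rot"],o["wrist_force"],o["opening"])
m=camera_model("wrist"); p,d=camera("wrist"); W=cloud(d,m["K"],m["position"],m["attitude"])
M=((W[...,2]>.095)&(W[...,2]<.11)).astype(np.uint8)
n,l,st,c=cv2.connectedComponentsWithStats(M)
for i in range(1,n):
    if st[i,4]>60: Q=W[l==i]; print(st[i],Q.mean(0),cv2.minEnclosingCircle(Q[:,:2].astype(np.float32)))
```

```text
8.25 [ 0.42683584 -0.2723165   0.22077718] [8.16015275e-04 7.06669478e-01 7.07543343e-01 7.84693139e-06] [-0.4074333  -0.46234987 -0.03786047] 0.8772291874377309
[613   0  27  66 340] [ 0.59998696 -0.15480315  0.10851926] ((0.6038891077041626, -0.15489456057548523), 0.021052280440926552)
[ 160   63   44   41 1357] [ 0.33856287 -0.18189746  0.10297134] ((0.33712461590766907, -0.18186913430690765), 0.012285416945815086)
[ 440   84   43   39 1287] [ 0.51498678 -0.19351992  0.1031257 ] ((0.5164760947227478, -0.19338342547416687), 0.012344492599368095)
[304 199  33  35 883] [ 0.42529942 -0.27002594  0.10319552] ((0.4251416027545929, -0.27099671959877014), 0.012125094421207905)
```

Emit:
arm_command:
  series:
    - [0, -0.0005, 0.02, 0, 0, 0, 0.075]
    - [0, -0.0005, 0.045, 0, 0, 0, 0.075]
    - [0, -0.0005, 0.07, 0, 0, 0, 0.075]
    - [0, -0.0005, 0.09, 0, 0, 0, 0.075]
    - [0, -0.0005, 0.102, 0, 0, 0, 0.075]

```text
time_s: 8.8
eef_pos: [0.4252, -0.2718, 0.1165]
eef_rot: [-0.001, 0.707, 0.707, 0.0]
wrist_force: [0.2, 0.1, 0.5]
opening: 0.875
```

Emit:
arm_command:
  series:
    - [0, 0, 0, 0, 0, 0, 0.055]
    - [0, 0, 0, 0, 0, 0, 0.045]
    - [0, 0, 0, 0, 0, 0, 0.035]
    - [0, 0, 0, 0, 0, 0, 0.03]
    - [0, 0, 0, 0, 0, 0, 0.03]

```text
time_s: 9.3
eef_pos: [0.4259, -0.2729, 0.1189]
eef_rot: [0.001, 0.707, 0.707, -0.0]
wrist_force: [-1.3, 0.4, 4.0]
opening: 0.519
```

Emit:
arm_command:
  series:
    - [0, 0, 0, 0, 0, 0, 0.03]
    - [0, 0, -0.004, 0, 0, 0, 0.03]
    - [0, 0, -0.015, 0, 0, 0, 0.03]
    - [0, 0, -0.035, 0, 0, 0, 0.03]
    - [0, 0, -0.06, 0, 0, 0, 0.03]

```text
time_s: 9.8
eef_pos: [0.4247, -0.2716, 0.1777]
eef_rot: [-0.002, 0.707, 0.707, 0.0]
wrist_force: [0.2, 0.1, -4.9]
opening: 0.518
```

Emit:
arm_command:
  series:
    - [0, 0, -0.025, 0, 0, 0, 0.03]
    - [0, 0, -0.045, 0, 0, 0, 0.03]
    - [0, 0, -0.055, 0, 0, 0, 0.03]
    - [0, 0, -0.06, 0, 0, 0, 0.03]
    - [0, 0, -0.06, 0, 0, 0, 0.03]

```text
time_s: 10.3
eef_pos: [0.4254, -0.2724, 0.2379]
eef_rot: [0.0, 0.707, 0.707, 0.0]
wrist_force: [-0.1, -0.9, -4.3]
opening: 0.522
```

Emit:
arm_command:
  series:
    - [0.02, 0, 0, 0, 0, 0, 0.03]
    - [0.055, 0, 0, 0, 0, 0, 0.03]
    - [0.095, 0, 0, 0, 0, 0, 0.03]
    - [0.135, 0, 0, 0, 0, 0, 0.03]
    - [0.175, 0, 0, 0, 0, 0, 0.03]

```text
time_s: 10.8
eef_pos: [0.4243, -0.0951, 0.2365]
eef_rot: [-0.001, 0.707, 0.707, -0.0]
wrist_force: [1.1, 0.5, -4.4]
opening: 0.522
```

Emit:
arm_command:
  series:
    - [0.04, 0, 0, 0, 0, 0, 0.03]
    - [0.08, 0, 0, 0, 0, 0, 0.03]
    - [0.12, 0, 0, 0, 0, 0, 0.03]
    - [0.145, 0, 0, 0, 0, 0, 0.03]
    - [0.158, 0, 0, 0, 0, 0, 0.03]

```text
time_s: 11.3
eef_pos: [0.4239, 0.0633, 0.2365]
eef_rot: [-0.001, 0.706, 0.708, -0.001]
wrist_force: [-0.3, -0.5, -4.6]
opening: 0.517
```

Emit:
arm_command:
  series:
    - [0, 0, 0, 0, 0, 0, 0.03]
    - [0, 0, 0, 0, 0, 0, 0.03]
    - [0, 0, 0, 0, 0, 0, 0.03]
    - [0, 0, 0, 0, 0, 0, 0.03]
    - [0, 0, 0, 0, 0, 0, 0.03]

```text
time_s: 11.8
eef_pos: [0.4256, 0.0599, 0.2378]
eef_rot: [-0.0, 0.708, 0.707, -0.0]
wrist_force: [-0.1, 0.5, -4.3]
opening: 0.523
```

Run:
```python
from bench import *
from h import *
o=ctrl.get_obs(); print(o["time_s"],o["eef_pos"],o["eef_rot"],o["wrist_force"],o["opening"])
m=camera_model("wrist"); p,d=camera("wrist"); W=cloud(d,m["K"],m["position"],m["attitude"]); print(m["position"])
np.savez("pics/w2.npz",p=p,d=d,W=W,K=m["K"],t=m["position"],a=m["attitude"])
cv2.imwrite("pics/w2.png",p[:,:,::-1])
M=((abs(W[...,2]-.062)<.004)).astype(np.uint8)
n,l,st,c=cv2.connectedComponentsWithStats(M)
for i in range(1,n):
    if st[i,4]>300:
        Q=W[l==i]; print(st[i],Q.mean(0),cv2.minAreaRect(Q[:,:2].astype(np.float32)*1000))
        cs,h=cv2.findContours((l==i).astype(np.uint8),cv2.RETR_CCOMP,cv2.CHAIN_APPROX_NONE)
        for k,hh in zip(cs,h[0]):
            if hh[3]>=0 and len(k)>30:
                q=W[k[:,0,1],k[:,0,0]]; print(" hole",len(k),circ(q),k.mean(0))
```

```text
11.8 [0.4255609  0.05989341 0.23783934] [-2.78669652e-05  7.07567390e-01  7.06645870e-01 -4.59099213e-05] [-0.09414289  0.53099748 -4.27559501] 0.5229433006374187
[0.42514701 0.13227979 0.30953607]
[  253    23   141   150 11508] [0.42831117 0.14423797 0.06365424] ((428.27508544921875, 141.00929260253906), (96.30028533935547, 96.55972290039062), 14.133328437805176)
 hole 170 (array([0.42825389, 0.1408513 ]), np.float64(0.02450419198913026)) [[325.55294118 102.19411765]]
```

View pics/w2.png

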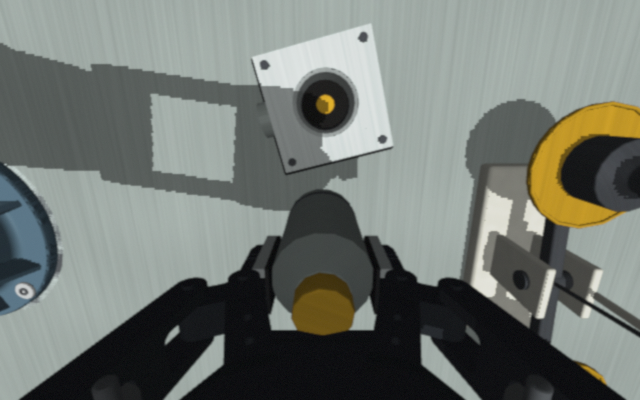

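Wrist view: the bore is at (326,102) and the held cylinder's neck at (323,305). I'll measure the held cylinder in the same picture so the bias cancels.

Run:
```python
from h import *
f=np.load("pics/w2.npz"); W=f["W"]; p=f["p"]
hsv=cv2.cvtColor(p,cv2.COLOR_RGB2HSV)
M=np.zeros(p.shape[:2],bool); M[265:340,285:360]=(hsv[265:340,285:360,1]>120)
P=W[M]; print(len(P),np.percentile(P[:,2],[5,50,95]))
S=P[P[:,2]>np.percentile(P[:,2],95)-.004]; print(len(S),S.mean(0),cv2.minAreaRect(S[:,:2].astype(np.float32)*1000),cv2.minEnclosingCircle(S[:,:2].astype(np.float32)*1000))
B=W[190:265,270:375].reshape(-1,3)
for z in(.14,.15,.16,.17,.18):
    Q=B[(abs(B[:,2]-z)<.004)&(abs(B[:,0]-.4256)<.024)]
    if len(Q)>10:print(z,len(Q),circ(Q))
```

```text
3158 [nan nan nan]
0 [nan nan nan] ((0.0, 0.0), (0.0, 0.0), 0.0) ((0.0, 0.0), 0.0)
0.14 262 (array([0.42509081, 0.061154  ]), np.float64(0.022831344577377084))
0.15 243 (array([0.4251461 , 0.06117959]), np.float64(0.022710241400882104))
0.16 289 (array([0.42517058, 0.06118978]), np.float64(0.022711952144847586))
0.17 373 (array([0.42530239, 0.06037596]), np.float64(0.023451875897758892))
0.18 529 (array([0.4253788 , 0.05898615]), np.float64(0.024770270031779038))<stdin>:6: RuntimeWarning: Mean of empty slice.
  ret = um.true_divide(
```

Emit:
arm_command:
  series:
    - [0.02, 0.001, 0, 0, 0, 0, 0.03]
    - [0.045, 0.002, 0, 0, 0, 0, 0.03]
    - [0.065, 0.003, 0, 0, 0, 0, 0.03]
    - [0.077, 0.003, 0, 0, 0, 0, 0.03]
    - [0.0797, 0.003, 0, 0, 0, 0, 0.03]

```text
time_s: 12.35
eef_pos: [0.4285, 0.1409, 0.2378]
eef_rot: [-0.0, 0.707, 0.708, -0.0]
wrist_force: [-0.8, -1.6, -4.0]
opening: 0.52
```

Emit:
arm_command:
  series:
    - [0, 0, 0.012, 0, 0, 0, 0.03]
    - [0, 0, 0.026, 0, 0, 0, 0.03]
    - [0, 0, 0.04, 0, 0, 0, 0.03]
    - [0, 0, 0.05, 0, 0, 0, 0.03]
    - [0, 0, 0.053, 0, 0, 0, 0.03]

```text
time_s: 12.85
eef_pos: [0.4276, 0.1395, 0.1832]
eef_rot: [-0.001, 0.707, 0.707, -0.001]
wrist_force: [-0.4, -0.2, -4.6]
opening: 0.516
```

Emit:
arm_command:
  series:
    - [0, 0, 0, 0, 0, 0, 0.03]
    - [0, 0, 0.001, 0, 0, 0, 0.03]
    - [0, 0, 0.002, 0, 0, 0, 0.03]
    - [0, 0, 0.003, 0, 0, 0, 0.03]
    - [0, 0, 0.004, 0, 0, 0, 0.03]

```text
time_s: 13.35
eef_pos: [0.4287, 0.1403, 0.1811]
eef_rot: [0.0, 0.707, 0.707, 0.0]
wrist_force: [0.1, -0.1, -5.0]
opening: 0.519
```

Emit:
arm_command:
  series:
    - [0, 0, 0.001, 0, 0, 0, 0.03]
    - [0, 0, 0.002, 0, 0, 0, 0.03]
    - [0, 0, 0.003, 0, 0, 0, 0.03]
    - [0, 0, 0.004, 0, 0, 0, 0.03]
    - [0, 0, 0.004, 0, 0, 0, 0.03]

```text
time_s: 13.85
eef_pos: [0.4284, 0.1402, 0.1767]
eef_rot: [-0.0, 0.707, 0.707, -0.0]
wrist_force: [-0.4, -0.1, -4.4]
opening: 0.523
```

Emit:
arm_command:
  series:
    - [0, 0, 0.001, 0, 0, 0, 0.03]
    - [0, 0, 0.002, 0, 0, 0, 0.03]
    - [0, 0, 0.003, 0, 0, 0, 0.03]
    - [0, 0, 0.004, 0, 0, 0, 0.03]
    - [0, 0, 0.005, 0, 0, 0, 0.03]

```text
time_s: 14.35
eef_pos: [0.4285, 0.1402, 0.1718]
eef_rot: [-0.0, 0.707, 0.707, -0.0]
wrist_force: [0.2, 0.3, -4.6]
opening: 0.523
```

Emit:
arm_command:
  series:
    - [0, 0, 0.001, 0, 0, 0, 0.03]
    - [0, 0, 0.002, 0, 0, 0, 0.03]
    - [0, 0, 0.003, 0, 0, 0, 0.03]
    - [0, 0, 0.004, 0, 0, 0, 0.03]
    - [0, 0, 0.004, 0, 0, 0, 0.03]

```text
time_s: 14.85
eef_pos: [0.4284, 0.1402, 0.1677]
eef_rot: [-0.0, 0.707, 0.707, -0.0]
wrist_force: [-0.4, -0.4, -3.4]
opening: 0.522
```

Emit:
arm_command:
  series:
    - [0, 0, 0.001, 0, 0, 0, 0.03]
    - [0, 0, 0.002, 0, 0, 0, 0.03]
    - [0, 0, 0.003, 0, 0, 0, 0.03]
    - [0, 0, 0.003, 0, 0, 0, 0.03]
    - [0, 0, 0.003, 0, 0, 0, 0.03]

```text
time_s: 15.35
eef_pos: [0.4285, 0.1402, 0.1648]
eef_rot: [-0.0, 0.707, 0.707, -0.0]
wrist_force: [-0.3, 0.4, -3.7]
opening: 0.52
```

Emit:
arm_command:
  series:
    - [0, 0, 0.001, 0, 0, 0, 0.03]
    - [0, 0, 0.002, 0, 0, 0, 0.03]
    - [0, 0, 0.002, 0, 0, 0, 0.03]
    - [0, 0, 0.002, 0, 0, 0, 0.03]
    - [0, 0, 0.002, 0, 0, 0, 0.03]

```text
time_s: 15.85
eef_pos: [0.4285, 0.1402, 0.1629]
eef_rot: [0.0, 0.707, 0.707, -0.0]
wrist_force: [0.6, 0.1, -4.4]
opening: 0.521
```

Still free, with the underside about 17 mm below the rim.

Emit:
arm_command:
  series:
    - [0, 0, 0.001, 0, 0, 0, 0.03]
    - [0, 0, 0.002, 0, 0, 0, 0.03]
    - [0, 0, 0.003, 0, 0, 0, 0.03]
    - [0, 0, 0.004, 0, 0, 0, 0.03]
    - [0, 0, 0.004, 0, 0, 0, 0.03]

```text
time_s: 16.35
eef_pos: [0.4284, 0.1402, 0.1587]
eef_rot: [-0.0, 0.707, 0.707, -0.0]
wrist_force: [0.3, 0.2, -4.8]
opening: 0.521
```

Emit:
arm_command:
  series:
    - [0, 0, 0.001, 0, 0, 0, 0.03]
    - [0, 0, 0.002, 0, 0, 0, 0.03]
    - [0, 0, 0.003, 0, 0, 0, 0.03]
    - [0, 0, 0.003, 0, 0, 0, 0.03]
    - [0, 0, 0.003, 0, 0, 0, 0.03]

```text
time_s: 16.85
eef_pos: [0.4287, 0.1402, 0.1561]
eef_rot: [0.0, 0.707, 0.707, 0.0]
wrist_force: [-0.9, -0.6, -0.2]
opening: 0.52
```

Contact with the seat plate at TCP ≈ 0.157. Now I press.

Emit:
arm_command:
  series:
    - [0, 0, 0.001, 0, 0, 0, 0.03]
    - [0, 0, 0.002, 0, 0, 0, 0.03]
    - [0, 0, 0.003, 0, 0, 0, 0.03]
    - [0, 0, 0.004, 0, 0, 0, 0.03]
    - [0, 0, 0.004, 0, 0, 0, 0.03]

```text
time_s: 17.35
eef_pos: [0.4287, 0.1403, 0.1522]
eef_rot: [0.0, 0.707, 0.707, 0.0]
wrist_force: [-1.8, 0.5, 5.1]
opening: 0.523
```

Emit:
arm_command:
  series:
    - [0, 0, 0.001, 0, 0, 0, 0.03]
    - [0, 0, 0.002, 0, 0, 0, 0.03]
    - [0, 0, 0.003, 0, 0, 0, 0.03]
    - [0, 0, 0.004, 0, 0, 0, 0.03]
    - [0, 0, 0.004, 0, 0, 0, 0.03]

```text
time_s: 17.85
eef_pos: [0.4287, 0.1403, 0.1483]
eef_rot: [0.0, 0.707, 0.707, 0.0]
wrist_force: [-2.4, 0.1, 5.4]
opening: 0.519
```

Emit:
arm_command:
  series:
    - [0, 0, 0.0005, 0, 0, 0, 0.03]
    - [0, 0, 0.001, 0, 0, 0, 0.03]
    - [0, 0, 0.0015, 0, 0, 0, 0.03]
    - [0, 0, 0.002, 0, 0, 0, 0.03]
    - [0, 0, 0.002, 0, 0, 0, 0.03]

```text
time_s: 18.35
eef_pos: [0.4287, 0.1403, 0.1464]
eef_rot: [0.0, 0.707, 0.707, 0.0]
wrist_force: [-3.4, -0.1, 7.8]
opening: 0.521
```

Emit:
arm_command:
  series:
    - [0, 0, 0.0003, 0, 0, 0, 0.03]
    - [0, 0, 0.0005, 0, 0, 0, 0.03]
    - [0, 0, 0.0007, 0, 0, 0, 0.03]
    - [0, 0, 0.0007, 0, 0, 0, 0.03]
    - [0, 0, 0.0007, 0, 0, 0, 0.03]

```text
time_s: 18.85
eef_pos: [0.4288, 0.1403, 0.1459]
eef_rot: [0.0, 0.707, 0.707, 0.0]
wrist_force: [-4.0, -0.5, 9.2]
opening: 0.521
```

Emit:
arm_command:
  series:
    - [0, 0, 0.0003, 0, 0, 0, 0.03]
    - [0, 0, 0.0005, 0, 0, 0, 0.03]
    - [0, 0, 0.0005, 0, 0, 0, 0.03]
    - [0, 0, 0.0005, 0, 0, 0, 0.03]
    - [0, 0, 0.0005, 0, 0, 0, 0.03]

```text
time_s: 19.35
eef_pos: [0.4288, 0.1403, 0.1456]
eef_rot: [0.0, 0.707, 0.707, 0.0]
wrist_force: [-5.5, -0.1, 10.7]
opening: 0.52
```

```bash
python3 -c "
from bench import *
o=ctrl.get_obs();print(o['time_s'],o['eef_pos'],o['wrist_force'],o['torque'])"
```

```text
19.35 [0.42879336 0.14030657 0.14557865] [-5.45032114 -0.11785714 10.68963973] [-0.04099236  0.9214222  -0.02694418]
```

Total force on the plate is about 15 N (10.7 plus 4.4 N weight), after an 8 mm plateau at about 10 N, so the seat is home. I ease off the buffer and release.

Emit:
arm_command:
  series:
    - [0, 0, -0.001, 0, 0, 0, 0.03]
    - [0, 0, -0.002, 0, 0, 0, 0.03]
    - [0, 0, -0.0025, 0, 0, 0, 0.03]
    - [0, 0, -0.0025, 0, 0, 0, 0.03]
    - [0, 0, -0.0025, 0, 0, 0, 0.046]

```text
time_s: 19.85
eef_pos: [0.4286, 0.1402, 0.1472]
eef_rot: [0.0, 0.707, 0.707, 0.0]
wrist_force: [-1.5, 0.3, 2.7]
opening: 0.539
```

Emit:
arm_command:
  series:
    - [0, 0, 0, 0, 0, 0, 0.049]
    - [0, 0, 0, 0, 0, 0, 0.053]
    - [0, 0, 0, 0, 0, 0, 0.06]
    - [0, 0, 0, 0, 0, 0, 0.07]
    - [0, 0, 0, 0, 0, 0, 0.075]

```text
time_s: 20.35
eef_pos: [0.4285, 0.1402, 0.1472]
eef_rot: [0.0, 0.707, 0.707, 0.0]
wrist_force: [-0.3, 0.1, 0.4]
opening: 0.879
```

Emit:
arm_command:
  series:
    - [0, 0, -0.005, 0, 0, 0, 0.075]
    - [0, 0, -0.025, 0, 0, 0, 0.075]
    - [0, 0, -0.06, 0, 0, 0, 0.075]
    - [0, 0, -0.1, 0, 0, 0, 0.075]
    - [0, 0, -0.14, 0, 0, 0, 0.075]

```text
time_s: 20.85
eef_pos: [0.4281, 0.1402, 0.2889]
eef_rot: [-0.0, 0.707, 0.707, -0.0]
wrist_force: [0.7, -0.5, -0.3]
opening: 0.876
```

Run:
```python
from bench import *
from h import *
o=ctrl.get_obs(); print(o["time_s"],o["eef_pos"],o["wrist_force"])
m=camera_model("wrist"); p,d=camera("wrist"); W=cloud(d,m["K"],m["position"],m["attitude"])
hsv=cv2.cvtColor(p,cv2.COLOR_RGB2HSV)
M=((abs(W[...,0]-.4284)<.03)&(abs(W[...,1]-.140)<.03)&(W[...,2]>.07)); Q=W[M]; print("well cyl zmax",len(Q),np.percentile(Q[:,2],[50,95,99]))
T=Q[Q[:,2]>np.percentile(Q[:,2],99)-.004]; print(T.mean(0))
for n,x in(("side",1),):
    p,d=camera("side"); m=camera_model("side"); W=cloud(d,m["K"],m["position"],m["attitude"])
    M=(np.hypot(W[...,0]-.64,W[...,1]+.13)<.05)
    T=W[M&(W[...,2]>.2)&(W[...,2]<.216)]; print("pan cyl",len(T),T.mean(0),cv2.minAreaRect(T[:,:2].astype(np.float32)*1000))
    M=(np.hypot(W[...,0]-.4284,W[...,1]-.140)<.03)&(W[...,2]>.07); T=W[M];print("side well cyl",len(T),np.percentile(T[:,2],[95,99]))
```

```text
20.85 [0.42810372 0.14019174 0.28885401] [ 0.67981426 -0.5204951  -0.28224078]
well cyl zmax 19806 [0.30549845 0.31824031 0.31952278]
[0.42766773 0.16028418 0.31765447]
pan cyl 108 [ 0.63785462 -0.13167579  0.20847006] ((639.0560913085938, -130.08328247070312), (23.727542877197266, 21.831876754760742), 64.24250030517578)
side well cyl 1100 [0.40124355 0.40660448]
```

Emit:
arm_command:
  series:
    - [-0.018, 0.013, -0.015, 0, 0, 0, 0.075]
    - [-0.053, 0.04, -0.03, 0, 0, 0, 0.075]
    - [-0.087, 0.068, -0.03, 0, 0, 0, 0.075]
    - [-0.12, 0.095, -0.03, 0, 0, 0, 0.075]
    - [-0.155, 0.122, -0.03, 0, 0, 0, 0.075]

```text
time_s: 21.45
eef_pos: [0.5513, -0.0161, 0.3171]
eef_rot: [-0.0, 0.707, 0.707, 0.0]
wrist_force: [-0.3, 0.8, 0.3]
opening: 0.874
```

Emit:
arm_command:
  series:
    - [-0.034, 0.027, 0, 0, 0, 0, 0.075]
    - [-0.067, 0.053, 0, 0, 0, 0, 0.075]
    - [-0.095, 0.075, 0, 0, 0, 0, 0.075]
    - [-0.11, 0.086, 0, 0, 0, 0, 0.075]
    - [-0.1142, 0.089, 0, 0, 0, 0, 0.075]

```text
time_s: 21.95
eef_pos: [0.64, -0.131, 0.3161]
eef_rot: [-0.0, 0.708, 0.706, -0.0]
wrist_force: [0.1, 1.2, -1.3]
opening: 0.88
```

Emit:
arm_command:
  series:
    - [0, 0, 0, 0, 0, 0, 0.075]
    - [0, 0, 0, 0, 0, 0, 0.075]
    - [0, 0, 0.015, 0, 0, 0, 0.075]
    - [0, 0, 0.035, 0, 0, 0, 0.075]
    - [0, 0, 0.05, 0, 0, 0, 0.075]

```text
time_s: 22.45
eef_pos: [0.6386, -0.1278, 0.2652]
eef_rot: [-0.001, 0.707, 0.707, -0.0]
wrist_force: [-0.4, -0.2, -0.1]
opening: 0.88
```

Run:
```python
from bench import *
from h import *
o=ctrl.get_obs(); print(o["time_s"],o["eef_pos"],o["wrist_force"])
p,d=camera("side"); cv2.imwrite("pics/s3.png",cv2.resize(p[60:270,200:480,::-1],None,fx=2.7,fy=2.7,interpolation=2))
```

```text
22.45 [ 0.63863526 -0.12775833  0.26524026] [-0.35223615 -0.18273802 -0.1456094 ]
```

View pics/s3.png

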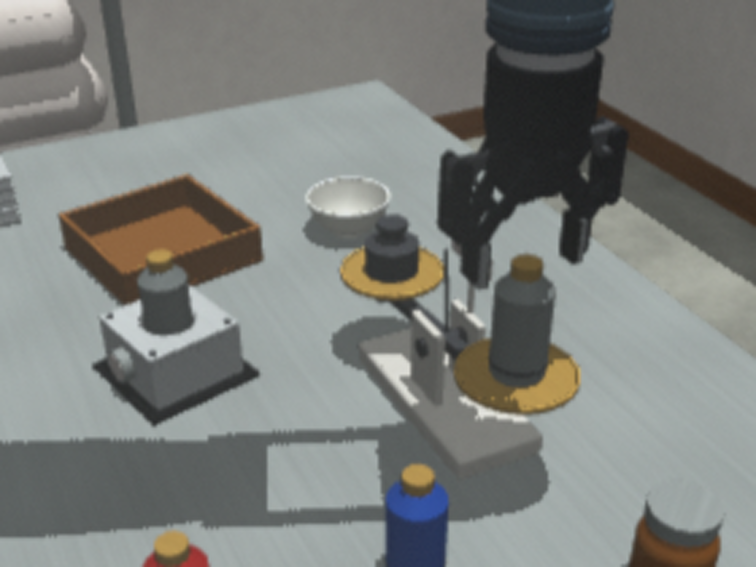

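The full cylinder stands upright in the well at crop position (163,290). The empty one stands on the raised pan at (520,320), with the jaws astride it. I take it now.

Emit:
arm_command:
  series:
    - [0, 0, 0.005, 0, 0, 0, 0.075]
    - [0, 0, 0.018, 0, 0, 0, 0.075]
    - [0, 0, 0.03, 0, 0, 0, 0.075]
    - [0, 0, 0.038, 0, 0, 0, 0.075]
    - [0, 0, 0.0405, 0, 0, 0, 0.075]

```text
time_s: 23.0
eef_pos: [0.6389, -0.1288, 0.2251]
eef_rot: [-0.001, 0.707, 0.707, -0.0]
wrist_force: [-0.3, 0.1, -0.2]
opening: 0.878
```

Emit:
arm_command:
  series:
    - [0, 0, 0, 0, 0, 0, 0.055]
    - [0, 0, 0, 0, 0, 0, 0.047]
    - [0, 0, 0, 0, 0, 0, 0.04]
    - [0, 0, 0, 0, 0, 0, 0.03]
    - [0, 0, 0, 0, 0, 0, 0.03]

```text
time_s: 23.5
eef_pos: [0.6399, -0.1291, 0.2273]
eef_rot: [0.001, 0.707, 0.707, 0.0]
wrist_force: [1.7, -0.6, 0.7]
opening: 0.522
```

Emit:
arm_command:
  series:
    - [0, 0, 0, 0, 0, 0, 0.03]
    - [0, 0, -0.004, 0, 0, 0, 0.03]
    - [0, 0, -0.015, 0, 0, 0, 0.03]
    - [0, 0, -0.035, 0, 0, 0, 0.03]
    - [0, 0, -0.055, 0, 0, 0, 0.03]

```text
time_s: 24.0
eef_pos: [0.6391, -0.1288, 0.2821]
eef_rot: [-0.001, 0.707, 0.707, -0.0]
wrist_force: [0.4, -0.0, -1.7]
opening: 0.523
```

Emit:
arm_command:
  series:
    - [0, 0, -0.02, 0, 0, 0, 0.03]
    - [0, 0, -0.035, 0, 0, 0, 0.03]
    - [0, 0, -0.045, 0, 0, 0, 0.03]
    - [0, 0, -0.045, 0, 0, 0, 0.03]
    - [0, 0, -0.045, 0, 0, 0, 0.03]

```text
time_s: 24.5
eef_pos: [0.6392, -0.1289, 0.326]
eef_rot: [-0.0, 0.707, 0.707, -0.0]
wrist_force: [0.1, -0.4, -1.7]
opening: 0.521
```

Emit:
arm_command:
  series:
    - [0.02, -0.006, 0, 0, 0, 0, 0.03]
    - [0.055, -0.017, 0, 0, 0, 0, 0.03]
    - [0.09, -0.028, 0, 0, 0, 0, 0.03]
    - [0.13, -0.041, 0, 0, 0, 0, 0.03]
    - [0.17, -0.053, 0, 0, 0, 0, 0.03]

```text
time_s: 25.0
eef_pos: [0.5849, 0.0431, 0.3253]
eef_rot: [-0.001, 0.707, 0.707, -0.001]
wrist_force: [0.1, 0.5, -1.5]
opening: 0.521
```

Emit:
arm_command:
  series:
    - [0.04, -0.0125, 0, 0, 0, 0, 0.03]
    - [0.08, -0.025, 0, 0, 0, 0, 0.03]
    - [0.12, -0.0375, 0, 0, 0, 0, 0.03]
    - [0.16, -0.05, 0, 0, 0, 0, 0.03]
    - [0.2, -0.063, 0, 0, 0, 0, 0.03]

```text
time_s: 25.5
eef_pos: [0.5216, 0.2431, 0.3255]
eef_rot: [-0.001, 0.707, 0.707, -0.001]
wrist_force: [0.6, -0.6, -2.2]
opening: 0.519
```

Emit:
arm_command:
  series:
    - [0.04, -0.0125, 0, 0, 0, 0, 0.03]
    - [0.08, -0.025, 0.01, 0, 0, 0, 0.03]
    - [0.108, -0.034, 0.03, 0, 0, 0, 0.03]
    - [0.122, -0.039, 0.055, 0, 0, 0, 0.03]
    - [0.1285, -0.041, 0.08, 0, 0, 0, 0.03]

```text
time_s: 26.0
eef_pos: [0.4802, 0.3716, 0.2449]
eef_rot: [-0.001, 0.706, 0.708, -0.001]
wrist_force: [1.2, -0.4, -2.5]
opening: 0.522
```

Emit:
arm_command:
  series:
    - [0, 0, 0.02, 0, 0, 0, 0.03]
    - [0, 0, 0.045, 0, 0, 0, 0.03]
    - [0, 0, 0.065, 0, 0, 0, 0.03]
    - [0, 0, 0.08, 0, 0, 0, 0.03]
    - [0, 0, 0.085, 0, 0, 0, 0.03]

```text
time_s: 26.5
eef_pos: [0.4807, 0.3691, 0.159]
eef_rot: [-0.001, 0.707, 0.707, -0.002]
wrist_force: [-0.5, 0.4, -3.2]
opening: 0.515
```

Run:
```python
from bench import *
from h import *
o=ctrl.get_obs(); print(o["time_s"],o["eef_pos"],o["wrist_force"],o["opening"])
p,d=camera("scene"); cv2.imwrite("pics/s4.png",cv2.resize(p[90:290,330:530,::-1],None,fx=3,fy=3,interpolation=2))
```

```text
26.5 [0.48069834 0.36913765 0.15904838] [-0.52131316  0.3565278  -3.2215583 ] 0.51502991378911
```

View pics/s4.png

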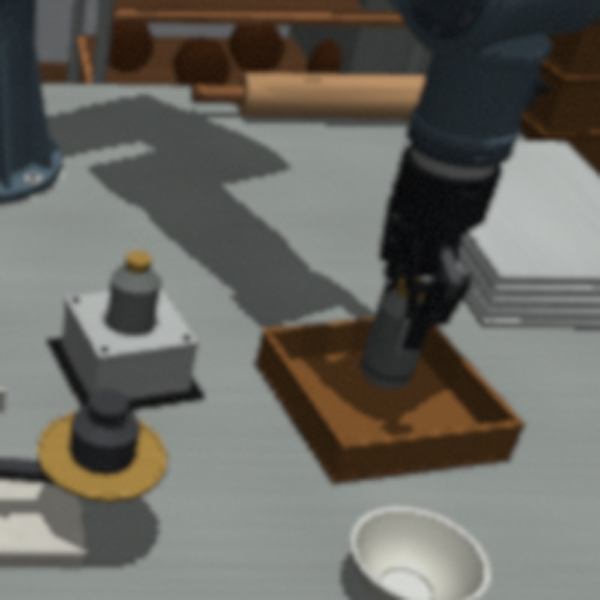

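The cylinder hangs inside the crate walls at crop position (390,370). I lower it to the 6 mm floor, with contact expected at TCP ≈ 0.124.

Emit:
arm_command:
  series:
    - [0, 0, 0.01, 0, 0, 0, 0.03]
    - [0, 0, 0.02, 0, 0, 0, 0.03]
    - [0, 0, 0.028, 0, 0, 0, 0.03]
    - [0, 0, 0.033, 0, 0, 0, 0.03]
    - [0, 0, 0.035, 0, 0, 0, 0.03]

```text
time_s: 27.05
eef_pos: [0.4823, 0.3693, 0.126]
eef_rot: [-0.0, 0.707, 0.707, -0.0]
wrist_force: [-0.1, 0.5, -2.9]
opening: 0.515
```

Emit:
arm_command:
  series:
    - [0, 0, 0.0005, 0, 0, 0, 0.03]
    - [0, 0, 0.001, 0, 0, 0, 0.03]
    - [0, 0, 0.0015, 0, 0, 0, 0.03]
    - [0, 0, 0.002, 0, 0, 0, 0.03]
    - [0, 0, 0.002, 0, 0, 0, 0.03]

```text
time_s: 27.55
eef_pos: [0.4826, 0.3695, 0.1248]
eef_rot: [0.0, 0.707, 0.707, 0.0]
wrist_force: [0.3, -0.6, -2.1]
opening: 0.518
```

Emit:
arm_command:
  series:
    - [0, 0, 0.0003, 0, 0, 0, 0.03]
    - [0, 0, 0.0006, 0, 0, 0, 0.03]
    - [0, 0, 0.0009, 0, 0, 0, 0.03]
    - [0, 0, 0.001, 0, 0, 0, 0.03]
    - [0, 0, 0.001, 0, 0, 0, 0.03]

```text
time_s: 28.05
eef_pos: [0.4826, 0.3696, 0.1246]
eef_rot: [0.0, 0.707, 0.707, 0.0]
wrist_force: [-2.4, -1.4, 6.4]
opening: 0.523
```

In contact. I release slowly and retreat upward.

Emit:
arm_command:
  series:
    - [0, 0, -0.0005, 0, 0, 0, 0.03]
    - [0, 0, -0.0006, 0, 0, 0, 0.046]
    - [0, 0, -0.0006, 0, 0, 0, 0.048]
    - [0, 0, -0.0006, 0, 0, 0, 0.052]
    - [0, 0, -0.0006, 0, 0, 0, 0.06]

```text
time_s: 28.55
eef_pos: [0.4826, 0.3696, 0.1242]
eef_rot: [0.0, 0.707, 0.707, 0.0]
wrist_force: [-0.1, -0.2, -0.0]
opening: 0.705
```

Emit:
arm_command:
  series:
    - [0, 0, 0, 0, 0, 0, 0.07]
    - [0, 0, 0, 0, 0, 0, 0.075]
    - [0, 0, 0, 0, 0, 0, 0.075]
    - [0, 0, -0.005, 0, 0, 0, 0.075]
    - [0, 0, -0.02, 0, 0, 0, 0.075]

```text
time_s: 29.05
eef_pos: [0.4815, 0.369, 0.1435]
eef_rot: [-0.001, 0.707, 0.707, -0.002]
wrist_force: [-0.6, -0.4, -0.4]
opening: 0.877
```

Emit:
arm_command:
  series:
    - [0, 0, -0.03, 0, 0, 0, 0.075]
    - [0, 0, -0.07, 0, 0, 0, 0.075]
    - [0, 0, -0.11, 0, 0, 0, 0.075]
    - [0, 0, -0.14, 0, 0, 0, 0.075]
    - [0, 0, -0.15, 0, 0, 0, 0.075]

```text
time_s: 29.55
eef_pos: [0.484, 0.3703, 0.3003]
eef_rot: [0.001, 0.707, 0.707, 0.004]
wrist_force: [0.4, -0.6, -0.3]
opening: 0.877
```

Run:
```python
from bench import *
from h import *
o=ctrl.get_obs(); print(o["time_s"],o["eef_pos"],o["wrist_force"])
p,d=camera("scene"); m=camera_model("scene"); W=cloud(d,m["K"],m["position"],m["attitude"])
for n,x,y in(("well",.428,.140),("crate",.4826,.369)):
    T=W[(np.hypot(W[...,0]-x,W[...,1]-y)<.03)&(W[...,2]<.16)&(W[...,2]>.07)]; z=np.percentile(T[:,2],98); T=T[T[:,2]>z-.008]; print(n,len(T),z,T.mean(0))
cv2.imwrite("pics/s5.png",cv2.resize(p[150:290,120:530,::-1],None,fx=1.9,fy=1.9,interpolation=2))
```

```text
29.55 [0.48395174 0.37034259 0.30026426] [ 0.36469456 -0.55349188 -0.34628903]
well 51 0.13245782984016277 [0.43064671 0.13830868 0.13029868]
crate 54 0.10921459959287312 [0.48451443 0.36703543 0.10702337]
```

View pics/s5.png

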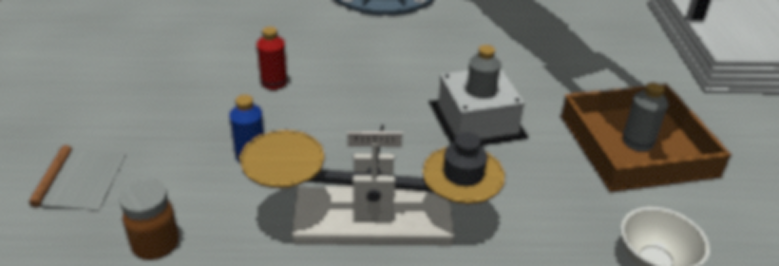

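Final view: the full cylinder is in the well at (485,75). Its top is at about 0.131 m, about 9 mm lower than at first contact. The empty one stands upright in the crate at (646,120), and nothing else has been disturbed.

```bash
python3 -c "
from bench import *
print(ctrl.hand_in())"
```

```text
the job is handed in; nothing more can be done
None
```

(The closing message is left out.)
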